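Stand the staircase puzzle on its display rail

TASK

Stand the four jigsaw-shaped blocks upright on the low wooden rail, one centred on each disc, stepping down in height: the tallest on the brass disc, then the next tallest and so on along the row, to the shortest on the black disc at the other end. Leave the porcelain dish and the glass loupe where they are.

Things in the scene. Friction and masses are not known exactly. Their poses are not given: they have to be found in the camera images.
- blue_piece: Blue painted wooden block shaped like a thick jigsaw piece, the tallest of four, 75 mm tall, standing upright. Seen from above it is a 42 mm square with a round knob on its +x side (reaching 37 mm from the centre) and a matching socket cut into its -x side; the +y and -y faces are plain, flat and 42 mm apart, good to grip. Origin: centre of the square at the underside; z up. Loose, 25 to 110 g.
- yellow_piece: Yellow painted wooden block shaped like a thick jigsaw piece, second tallest of four, 60 mm tall, standing upright. Seen from above it is a 42 mm square with a round knob on its +x side (reaching 37 mm from the centre) and a matching socket cut into its -x side; the +y and -y faces are plain, flat and 42 mm apart, good to grip. Origin: centre of the square at the underside; z up. Loose, 25 to 110 g.
- red_piece: Red painted wooden block shaped like a thick jigsaw piece, third tallest of four, 45 mm tall, standing upright. Seen from above it is a 42 mm square with a round knob on its +x side (reaching 37 mm from the centre) and a matching socket cut into its -x side; the +y and -y faces are plain, flat and 42 mm apart, good to grip. Origin: centre of the square at the underside; z up. Loose, 25 to 110 g.
- green_piece: Green painted wooden block shaped like a thick jigsaw piece, the shortest of four, 30 mm tall, standing upright. Seen from above it is a 42 mm square with a round knob on its +x side (reaching 37 mm from the centre) and a matching socket cut into its -x side; the +y and -y faces are plain, flat and 42 mm apart, good to grip. Origin: centre of the square at the underside; z up. Loose, 25 to 110 g.
- brass_mark: Fixed disc, 52 mm in diameter, let into the top of a low brown wooden rail on the bench. The rail is 440 mm long, 84 mm deep and 12 mm high, and carries four such discs in a straight row, 90 mm apart. Origin: centre of the disc at the rail's top face (12 mm above the bench); x lies across the rail, y along it, z up. This one is polished brass, at one end of the row; which end varies.
- black_mark: Fixed disc, 52 mm in diameter, let into the top of a low brown wooden rail on the bench. The rail is 440 mm long, 84 mm deep and 12 mm high, and carries four such discs in a straight row, 90 mm apart. Origin: centre of the disc at the rail's top face (12 mm above the bench); x lies across the rail, y along it, z up. This one is black, at the end of the row opposite the brass one.
- mark_left: Fixed disc, 52 mm in diameter, let into the top of a low brown wooden rail on the bench. The rail is 440 mm long, 84 mm deep and 12 mm high, and carries four such discs in a straight row, 90 mm apart. Origin: centre of the disc at the rail's top face (12 mm above the bench); x lies across the rail, y along it, z up. This one is white: the inner disc towards the robot's left (+y). Either white disc may be the one next to the brass disc.
- mark_right: Fixed disc, 52 mm in diameter, let into the top of a low brown wooden rail on the bench. The rail is 440 mm long, 84 mm deep and 12 mm high, and carries four such discs in a straight row, 90 mm apart. Origin: centre of the disc at the rail's top face (12 mm above the bench); x lies across the rail, y along it, z up. This one is white: the inner disc towards the robot's right (-y). Either white disc may be the one next to the brass disc.
- dish: Bystander: white porcelain dish, 100 mm across, 26 mm high, with small wooden corner pieces in it, on the bench to the robot's right. Origin: centre of the underside. Loose.
- loupe: Bystander: glass loupe with a steel rim (72 mm across, 10 mm high) and a dark wooden handle reaching 110 mm from the centre along -x, lying on the bench to the robot's left. Origin: centre of the lens at the bench. Loose.
There are look-alikes about, which are no part of the job. Several things have the shape of the red_piece; the one meant has the colours described above.

How it is judged:
By the outcome, as a careful person would: the job done as asked, in the order asked, and still so for the second after the job is handed in, with the robot touching nothing.
It also fails if it takes over 104 s, if anything falls off the work surface, if the arm or the gripper's body presses on something with over 40 N, if the wrist force passes 120 N, or if a joint passes its speed limit or range.

ROBOT

A 7-joint arm with a two-finger parallel gripper is mounted at the origin on the work surface. World frame = base frame: x ahead of the robot, y to its left, z up, the work surface at z = 0. Lengths are in m, angles in rad, forces in N, time in s.
With the tool pointing down it reaches from about 0.4 to 0.925 m from the base axis. Payload 5.6 kg.
Tool frame: the origin (TCP) lies midway between the tips of the shut fingers; the grasp point (between the pads) lies 19 mm behind it (robot.hold_point_z is the distance from the TCP to the grasp point, in m); z points along the fingers, y is the line along which they close (so a half turn about z gives the same grasp; the last joint's range is limited). The gripper opens to 85 mm and grips with 20 to 120 N. Pads are 22 mm wide; open, the fingers measure 114 mm over their backs; the gripper's body (76 mm by 85 mm) begins 54 mm behind the grasp point. The pads swing forward as they close: fully open they stand 13 mm farther back than shut.
Start: joints at [-0.043, 0.468, -0.012, 1.603, 0.006, 1.071, -0.056], TCP at [0.65, -0, 0.231] pointing down, gripper open.
Joint ranges: [-2.53, 2.53], [-0.31, 2.02], [-1.57, 1.55], [0.28, 2.44], [-1.29, 4.43], [0.15, 1.84], [-2.92, 2.92]. Speed limits (rad/s): [2.57, 2.57, 3.14, 3.14, 3.14, 3.14, 3.14].

INTERFACE

Orientations are given as a unit quaternion [x, y, z, w].
In Python, from bench import robot, vision gives the robot as it stands.
- The arm moves only by the shell command python3 -m inch 'ROWS' [OPENING]. ROWS is JSON, a list that holds one entry, the list of rows, each a list of 4 numbers: the shift along the tool's x, y, z in cm, then the turn about the tool's z in rad. In form: [[[dx, dy, dz, yaw], ...]]. A call has 1 to 10 rows; each row shifts and turns the commanded pose from where the row before left it, along the tool's axes as they then stand; what a row does not reach is not made up. A row lasts 1/10 s, in which the tool goes at most 50 mm and 8.59 degrees, less where a joint would pass 70% of its speed; a pose out of reach is approached as far as the arm can. A call with a gripper value outside its range is refused whole. OPENING is the finger opening in cm, from 0 to 8.54, set as the call begins (- or left out, the last holds). The fingers move at their own pace and stop on an object; the grip force is fixed at half the most. Time passes only in rows, so rows that do not move let the fingers close. It gives the time, the measured TCP pose, the force, the opening and the grip force at its end, in the units of the state.
- robot.read_state(): the state, without advancing time (a new reading comes with each control period).
- vision.read_camera(name): name is "scene" or "side" or "wrist"; returns a dict with "frame" (384x512x3 uint8, red, green, blue), "range_z" (384x512 float32, m along the optical axis (not along the pixel's ray), 0 where there is no reading), "camera_matrix" (3x3 intrinsics, pixels), "k1" (the pictures are not rectified: a ray, as slopes to the right and down, at radius r is drawn at 1 + k1 r^2 times it, then the intrinsics apply), "world_from_camera" (4x4, takes a point from camera to world coordinates); the wrist camera has in their place "T_tool_cam" (4x4, takes a point from camera to tool coordinates, whose origin is the TCP and whose axes are the flange's). Camera axes: x right, y down, z forward; pixel columns grow to the right and rows downward; lengths in m; the calibration is good to about 2 mm. A picture is of the moment at which its call begins: read the wrist's pose just before it.
- robot.sign_off(): hands the job in; it is judged then, once.
The state is a dict: "time_s": time; "qpos": joint angles; "qd": joint speeds; "joint_torque": joint torques, N m; "eef_pos": TCP position; "orientation": TCP orientation; "ft_force": force on the tool from outside, world axes, zero at the start; "wrist_torque": the same for the moment, N m; "opening": opening from 0.0 (shut) to 1.0 (fully open); "grip_force": force on a finger pad.
Only numpy, scipy, OpenCV 4.12 (cv2) and the standard library are available. Lean on these libraries where they do the work, as an engineer would, in place of code of your own. Each camera call takes 0.05 s, during which the arm holds its last target. There are 200 camera calls.

## Working session

There is one attempt and no reset: what is moved stays moved. The work goes in short steps, Python scripts to look and compute and a shell command to move; the robot and the scene stay as the last step left them, time stands still between calls to the robot, and variables do not carry over. Pictures are saved under pics/ and viewed, at most 14 in all, crops included, and the job is handed in when it is done.

```bash
mkdir -p pics; ls
cat > h.py <<'E'
import numpy as np, cv2
from bench import robot, vision
from scipy.spatial.transform import Rotation as R
def grab(n):
    s=robot.read_state(); c=vision.read_camera(n)
    if n=="wrist":
        T=np.eye(4);T[:3,:3]=R.from_quat(s["orientation"]).as_matrix();T[:3,3]=s["eef_pos"]
        c["W"]=T@np.array(c["T_tool_cam"])
    else: c["W"]=np.array(c["world_from_camera"])
    return c
def rays(c,px):
    K=np.array(c["camera_matrix"]);k=c["k1"]
    d=(np.array(px,float).reshape(-1,2)-K[[0,1],2])/K[[0,1],[0,1]]
    u=d.copy()
    for _ in range(15): u=d/(1+k*(u**2).sum(1,keepdims=True))
    return np.c_[u,np.ones(len(u))]
def onplane(c,px,z):
    r=rays(c,px)@c["W"][:3,:3].T; o=c["W"][:3,3]
    return o+r*((z-o[2])/r[:,2])[:,None]
def cloud(c):
    h,w=c["range_z"].shape; v,u=np.mgrid[:h,:w]
    P=rays(c,np.c_[u.ravel(),v.ravel()])*c["range_z"].reshape(-1,1)
    return (P@c["W"][:3,:3].T+c["W"][:3,3]).reshape(h,w,3)
def save(c,n): cv2.imwrite("pics/"+n,c["frame"][:,:,::-1])
E
python3 - <<'E'
from h import *
for n in("scene","side","wrist"):
    c=grab(n); save(c,n+"0.png"); np.save(n+"0.npy",c,allow_pickle=True); print(n,c["W"][:3,3].round(3),c["camera_matrix"][0][0])
s=robot.read_state();print(s["eef_pos"],s["orientation"],robot.hold_point_z)
a,b=[cv2.imread(f"pics/{n}0.png") for n in("scene","side")]
E
```

```text
pics
scene [ 1.015 -0.6    0.66 ] 430.3670719949166
side [0.476 1.072 0.654] 472.64966877393744
wrist [0.65  0.084 0.374] 314.5514268009086
[ 6.49582765e-01 -6.61603844e-05  2.30547208e-01] [ 7.07133930e-01  7.07079306e-01 -5.07390229e-04 -4.49908219e-04] 0.0187
```

View pics/scene0.png

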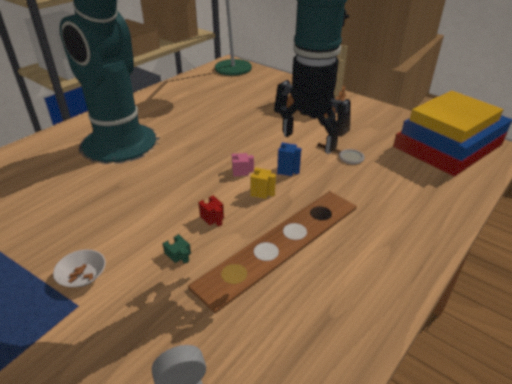

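View pics/side0.png

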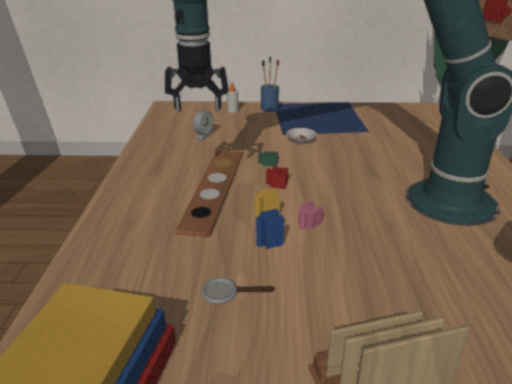

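View pics/wrist0.png

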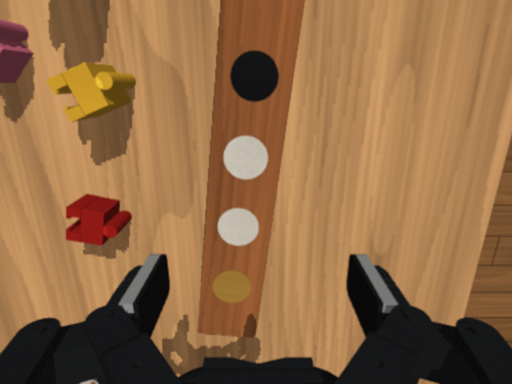

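Scene view: blue (289,159), yellow (263,183), red (210,210) and green (177,248). The rail runs from brass (233,274) through white (266,251) and (295,231) to black (320,213). The dish is at (80,268) and the loupe at (350,157). 

Red-shaped candidates: red (210,210) and pink (243,164) in the scene view. Red paint fits (210,210) and pink is the look-alike. I'll confirm that in a crop while measuring.

```bash
cat > m.py <<'E'
from h import *
HUE={"blue":(100,125,120,40),"yellow":(20,32,170,100),"red":(174,5,170,60),"green":(65,95,100,30)}
def mask(f,col):
    hsv=cv2.cvtColor(f,cv2.COLOR_RGB2HSV);H,S,V=cv2.split(hsv);a,b,s,v=HUE[col]
    hm=(H>=a)&(H<=b) if a<b else (H>=a)|(H<=b)
    return hm&(S>s)&(V>v)
def rectfit(xy):
    """top-face points -> centre of square, knob yaw"""
    (c,(w,h),a)=cv2.minAreaRect(xy.astype(np.float32)*1000)
    a=np.deg2rad(a); L=a if w>h else a+np.pi/2
    u=np.array([np.cos(L),np.sin(L)]);n=np.array([-u[1],u[0]])
    d=xy*1000-np.array(c); t=d@u; q=d@n
    sp=lambda m: np.ptp(q[m]) if m.sum()>3 else 0
    e=max(w,h)/2
    if sp(t>e-8)>sp(t<-e+8): u=-u    # knob end is narrower
    return (np.array(c)-8*u)/1000, np.arctan2(u[1],u[0]), (max(w,h),min(w,h))
E
python3 - <<'E'
from m import *
for n in("scene","side","wrist"):
    c=np.load(n+"0.npy",allow_pickle=True).item(); P=cloud(c)
    for col in HUE:
        m=mask(c["frame"],col)&(c["range_z"]>0)&(P[...,2]>.008)&(P[...,2]<.1)&(P[...,0]>.3)&(P[...,0]<.8)&(abs(P[...,1])<.36)
        m=cv2.morphologyEx(m.astype(np.uint8),cv2.MORPH_OPEN,np.ones((2,2)))
        k,l,st,ce=cv2.connectedComponentsWithStats(m)
        if k<2: print(n,col,"none");continue
        i=1+st[1:,4].argmax(); Q=P[l==i]; zt=np.percentile(Q[:,2],96); T=Q[Q[:,2]>zt-.006]
        if len(T)<10: continue
        ctr,yaw,d=rectfit(T[:,:2]); print(n,col,ce[i].round(),st[i,4],"ztop%.4f"%zt,len(T),ctr.round(4),"yaw%.2f"%yaw,np.round(d),"med",np.median(T[:,:2],0).round(3))
    hsv=cv2.cvtColor(c["frame"],cv2.COLOR_RGB2HSV);H,S,V=cv2.split(hsv)
    rail=(P[...,2]>.004)&(P[...,2]<.02)&(P[...,0]>.5)&(P[...,0]<.8)&(abs(P[...,1])<.3)
    for nm,mm in(("white",(S<60)&(V>110)),("black",V<45),("brass",(H>17)&(H<30)&(S>110)&(V>70))):
        m=cv2.morphologyEx((mm&rail).astype(np.uint8),cv2.MORPH_OPEN,np.ones((3,3)))
        k,l,st,ce=cv2.connectedComponentsWithStats(m)
        for i in range(1,k):
            if st[i,4]>80:
                cn=max(cv2.findContours((l==i).astype(np.uint8),0,2)[0],key=cv2.contourArea)
                o=onplane(c,cv2.fitEllipse(cn)[0],.012)[0];print(n,nm,ce[i].round(),st[i,4],o[:2].round(4),"z%.4f"%np.median(P[l==i][:,2]))
c=np.load("scene0.npy",allow_pickle=True).item()["frame"][140:280,150:320,::-1]
cv2.imwrite("pics/crop.png",cv2.resize(c,None,fx=4,fy=4,interpolation=2))
E
```

```text
scene blue [289. 160.] 541 ztop0.0748 118 [ 0.7279 -0.1961] yaw-1.00 [974.  51.] med [0.482 0.188]
scene yellow [263. 183.] 565 ztop0.0600 174 [ 0.7283 -0.2553] yaw-0.94 [879.  56.] med [0.487 0.074]
scene red [213. 211.] 451 ztop0.0453 202 [ 0.728 -0.316] yaw-0.72 [790.  50.] med [ 0.462 -0.081]
scene green [179. 250.] 256 ztop0.0306 181 [ 0.4813 -0.2084] yaw-0.04 [48. 38.] med [ 0.489 -0.211]
scene white [294. 231.] 274 [ 6.335e-01 -4.000e-04] z0.0113
scene white [266. 251.] 338 [ 0.6246 -0.0901] z0.0114
scene black [323. 214.] 96 [0.654  0.0887] z0.0115
scene brass [234. 274.] 369 [ 0.6141 -0.1794] z0.0114
side blue [271. 229.] 774 ztop0.0769 165 [0.4864 0.616 ] yaw1.54 [896.  53.] med [0.474 0.207]
side yellow none
side red [278. 178.] 282 ztop0.0469 74 [0.4711 0.487 ] yaw1.54 [1155.   49.] med [ 0.451 -0.057]
side green none
side white [217. 177.] 139 [ 0.625  -0.0887] z0.0135
side white [209. 193.] 162 [0.6358 0.    ] z0.0138
side black [201. 212.] 137 [0.6462 0.0901] z0.0137
side brass [223. 163.] 81 [ 0.6157 -0.1774] z0.0134
wrist blue none
wrist yellow [89. 88.] 2440 ztop0.0614 1974 [0.5429 0.087 ] yaw0.20 [193.  47.] med [0.486 0.08 ]
wrist red [ 95. 222.] 2051 ztop0.0463 1287 [ 0.5392 -0.0185] yaw0.56 [281.  56.] med [ 0.458 -0.075]
wrist green none
wrist white [245. 157.] 1480 [0.6354 0.0007] z0.0133
wrist white [238. 226.] 1159 [ 0.6243 -0.0886] z0.0132
wrist black [254.  76.] 1799 [0.6461 0.0905] z0.0133
wrist brass [231. 286.] 918 [ 0.6141 -0.1782] z0.0131
```

View pics/crop.png

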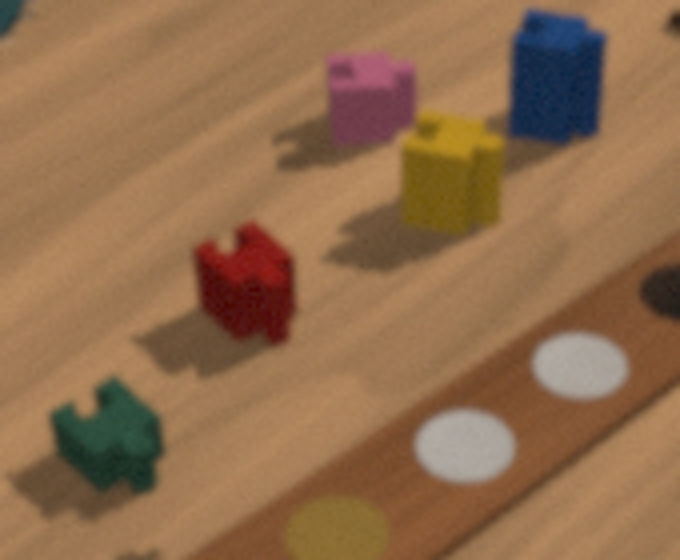

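The crop shows true red at about (245,285), dark and saturated, and a distinctly pink look-alike at about (370,95), so the red piece is the one at scene (210,210). Discs agree across three views: brass (.614,-.178), right (.624,-.089), left (.635,0), black (.646,.090). Next I filter outliers to get the piece yaws.

```bash
cat >> m.py <<'E'
def piece(c,col,near=None,zt=None):
    P=cloud(c); m=mask(c["frame"],col)&(c["range_z"]>0)&(P[...,2]>.008)&(P[...,2]<.12 if zt is None else True)
    m&=(np.hypot(P[...,0]-near[0],P[...,1]-near[1])<.055)
    z=P[...,2][m]
    if len(z)<30: return None
    zt=np.percentile(z,95) if zt is None else zt
    t=cv2.morphologyEx((m&(abs(P[...,2]-zt)<.005)).astype(np.uint8),cv2.MORPH_OPEN,np.ones((2,2)))>0
    v,u=np.nonzero(t); T=onplane(c,np.c_[u,v],zt)[:,:2]
    ctr,yaw,d=rectfit(T); return ctr.round(4),round(float(yaw),3),np.round(d,1),round(float(zt),4),len(T)
E
python3 - <<'E'
from m import *
near={"blue":(.482,.193),"yellow":(.487,.077),"red":(.462,-.078),"green":(.489,-.211)}
for n in("scene","side","wrist"):
    c=np.load(n+"0.npy",allow_pickle=True).item()
    for k in near: print(n,k,piece(c,k,near[k]))
E
```

```text
scene blue (array([0.4786, 0.1844]), 0.386, array([49.8, 39.9]), 0.0743, 121)
scene yellow (array([0.4859, 0.0671]), 0.349, array([57.8, 46. ]), 0.0598, 184)
scene red (array([ 0.4578, -0.0791]), -0.194, array([57.7, 41.3]), 0.0452, 211)
scene green (array([ 0.4835, -0.2102]), -0.135, array([50.8, 37.7]), 0.0304, 186)
side blue (array([0.4677, 0.2063]), 0.443, array([49.4, 40.3]), 0.0768, 177)
side yellow None
side red (array([ 0.4451, -0.0536]), -0.418, array([57.3, 33.1]), 0.0469, 67)
side green None
wrist blue None
wrist yellow (array([0.4809, 0.074 ]), 0.388, array([59.2, 41.9]), 0.0613, 2026)
wrist red (array([ 0.4533, -0.0729]), -0.206, array([58.6, 42.6]), 0.0462, 1215)
wrist green None
```

```bash
python3 -m inch '[[[3.2,-2.9,0,0],[3.2,-2.9,0,0],[3.2,-2.9,0,0],[3.2,-2.9,0,0],[3.1,-2.8,0,0],[3.1,-2.8,0,0],[0,0,0,0.14],[0,0,0,0.14],[0,0,0,0.14],[0,0,0,0.14]]]' 8.5
python3 -m inch '[[[0,0,0,0.14],[0,0,0,0.14],[0,0,0,0.14],[0,0,0,0.14],[0,0,0,0],[0,0,0,0]]]'
cat > look.py <<'E'
import sys
from m import *
col,x,y=sys.argv[1],float(sys.argv[2]),float(sys.argv[3])
s=robot.read_state(); c=grab("wrist")
r=piece(c,col,(x,y)); print(r)
M=R.from_quat(s["orientation"]).as_matrix(); p=np.array(s["eef_pos"])
print("tcp",p.round(4),"tooly ang %.3f"%np.arctan2(M[1,1],M[0,1]),"tool z",M[:,2].round(4),"t",s["time_s"])
ps=np.arctan2(M[1,1],M[0,1])
if r:
    turn=ps-(r[1]-np.pi/2); turn=(turn+np.pi/2)%np.pi-np.pi/2   # tool turn = -world turn
    d=M.T@np.array([r[0][0]-p[0],r[0][1]-p[1],0]); print("tool shift cm (before turn)",(d[:2]*100).round(2),"turn %.3f"%turn)
if len(sys.argv)>4: save(c,sys.argv[4])
E
python3 look.py blue .478 .19 w1.png
```

```text
time_s: 1.15
eef_pos: [0.4777, 0.19, 0.2311]
orientation: [0.876, 0.482, -0.0, 0.0]
ft_force: [0.6, -0.6, -1.0]
opening: 0.999
grip_force: 0.0
time_s: 1.75
eef_pos: [0.4779, 0.19, 0.2312]
orientation: [0.974, 0.225, -0.0, 0.0]
ft_force: [-0.1, 0.1, 0.2]
opening: 0.998
grip_force: 0.0
(array([0.4713, 0.1919]), 0.381, array([56.7, 40.4]), 0.0766, 1571)
tcp [0.4779 0.19   0.2312] tooly ang -1.117 tool z [-2.e-04 -2.e-04 -1.e+00] t 1.75
tool shift cm (before turn) [-0.51 -0.45] turn 0.073
```

View pics/w1.png

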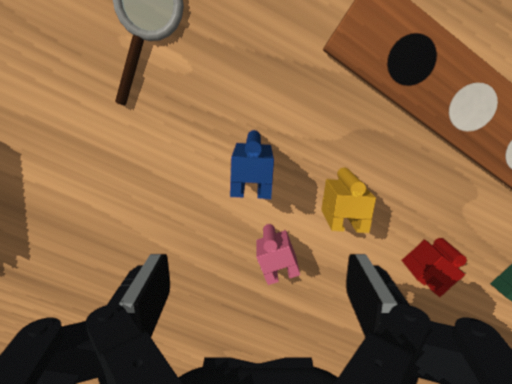

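Blue sits at (252,168) with its knob up the picture. Pink is at (277,253), yellow at (350,203), and the loupe is clear at (150,10). Grasping blue.

```bash
python3 -m inch '[[[-0.5,-0.45,0,0],[0,0,0,0.073],[0,0,3.5,0],[0,0,3.5,0],[0,0,3.5,0],[0,0,3.5,0],[0,0,3.2,0],[0,0,2.0,0],[0,0,0.9,0],[0,0,0,0]]]'
python3 -m inch '[[[0,0,0,0],[0,0,0,0],[0,0,0,0],[0,0,0,0],[0,0,0,0],[0,0,0,0]]]' 3
python3 -m inch '[[[0,0,-0.5,0],[0,0,-2.5,0],[0,0,-4,0],[0,0,-3,0],[0,0,0,0],[0,0,0,0]]]'
```

```text
time_s: 2.8
eef_pos: [0.4707, 0.1917, 0.0294]
orientation: [0.982, 0.188, -0.001, 0.0]
ft_force: [-0.1, 0.7, -0.1]
opening: 0.993
grip_force: 0.0
time_s: 3.4
eef_pos: [0.4725, 0.1923, 0.0316]
orientation: [0.982, 0.188, 0.001, -0.0]
ft_force: [0.2, -0.8, 6.0]
opening: 0.486
grip_force: 61.1
time_s: 4.0
eef_pos: [0.4716, 0.1919, 0.1309]
orientation: [0.982, 0.188, 0.001, -0.0]
ft_force: [0.1, -0.9, -0.6]
opening: 0.489
grip_force: 60.8
```

```bash
python3 -m inch '[[[0,0,0,0.125],[0,0,0,0.125],[0,0,0,0.125],[0,0,0,0.125],[1,1.9,0,0],[2,3.8,0,0],[2.1,3.9,0,0],[2.1,3.9,0,0],[2.1,3.9,0,0],[2.1,3.9,0,0]]]'
python3 -m inch '[[[2.1,3.9,0,0],[2.1,3.9,0,0],[2,3.8,0,0],[1.04,2.05,0,0],[0,0,0,0],[0,0,0,0]]]'
cat > go.py <<'E'
import sys
from m import *
x,y,a=map(float,sys.argv[1:4]); s=robot.read_state(); M=R.from_quat(s["orientation"]).as_matrix(); p=np.array(s["eef_pos"])
t=np.arctan2(M[1,1],M[0,1])-a; t=(t+np.pi/2)%np.pi-np.pi/2
d=np.array([x-p[0],y-p[1],0]); b=M.T@d; af=(M@R.from_rotvec([0,0,t]).as_matrix()).T@d
print("tcp",p.round(4),"turn %.3f"%t,"shift cm before",(b[:2]*100).round(2),"after turn",(af[:2]*100).round(2),"time",s["time_s"])
E
python3 go.py .614 -.1785 -1.69
```

```text
time_s: 5.0
eef_pos: [0.5578, -0.0352, 0.1284]
orientation: [0.998, -0.061, -0.002, 0.0]
ft_force: [1.2, 0.6, -1.3]
opening: 0.484
grip_force: 60.8
time_s: 5.6
eef_pos: [0.6125, -0.1776, 0.1282]
orientation: [0.998, -0.062, -0.002, -0.0]
ft_force: [-0.4, 1.3, -1.0]
opening: 0.482
grip_force: 60.9
tcp [ 0.6125 -0.1776  0.1282] turn -0.004 shift cm before [0.16 0.07] after turn [0.16 0.07] time 5.6
```

```bash
python3 -m inch '[[[0.15,0.07,1,0],[0,0,2.5,0],[0,0,2.5,0],[0,0,1.3,0],[0,0,0.7,0],[0,0,0,0],[0,0,0,0]]]'
python3 -m inch '[[[0,0,0.15,0],[0,0,0.15,0],[0,0,0,0]]]'; python3 go.py .614 -.1785 -1.69
```

```text
time_s: 6.3
eef_pos: [0.616, -0.1786, 0.051]
orientation: [0.998, -0.061, 0.001, 0.0]
ft_force: [0.9, -0.4, 0.1]
opening: 0.484
grip_force: 60.8
time_s: 6.6
eef_pos: [0.6155, -0.1787, 0.0477]
orientation: [0.998, -0.061, 0.0, 0.0]
ft_force: [0.7, -0.2, -0.1]
opening: 0.482
grip_force: 60.8
tcp [ 0.6155 -0.1787  0.0477] turn -0.003 shift cm before [-0.15 -0.  ] after turn [-0.15 -0.  ] time 6.6
```

```bash
python3 -m inch '[[[-0.12,0,0.2,0],[0,0,0.1,0],[0,0,0.1,0],[0,0,0,0],[0,0,0,0]]]'
```

```text
time_s: 7.1
eef_pos: [0.6141, -0.1786, 0.0437]
orientation: [0.998, -0.061, -0.0, -0.0]
ft_force: [-3.0, 0.2, 4.1]
opening: 0.482
grip_force: 61.2
```

Contact (4 N), so I release, back off, and look at the result while clearing upward.

```bash
python3 -m inch '[[[0,0,0,0],[0,0,0,0],[0,0,0,0],[0,0,-1,0],[0,0,-2.5,0],[0,0,-4,0],[0,0,-5,0],[0,0,-5,0],[0,0,-1,0],[0,0,0,0]]]' 7
cat > chk.py <<'E'
import sys
from m import *
col,x,y=sys.argv[1],float(sys.argv[2]),float(sys.argv[3])
c=grab("wrist"); print("wrist",piece(c,col,(x,y)))
c2=grab("scene"); print("scene",piece(c2,col,(x,y)))
if len(sys.argv)>4: save(c,sys.argv[4])
E
python3 chk.py blue .614 -.1785 w2.png; python3 go.py .481 .074 -1.183
```

```text
time_s: 8.1
eef_pos: [0.6155, -0.1789, 0.2317]
orientation: [0.998, -0.061, 0.003, 0.0]
ft_force: [-0.3, 0.0, 0.0]
opening: 0.819
grip_force: 0.0
wrist (array([ 0.6135, -0.1797]), -0.122, array([56.5, 40.5]), 0.0886, 1718)
scene (array([ 0.6195, -0.1841]), -0.097, array([56.8, 41.5]), 0.0869, 338)
tcp [ 0.6134 -0.1782  0.2274] turn -0.510 shift cm before [-16.21 -23.42] after turn [ -2.72 -28.35] time 8.2
```

View pics/w2.png

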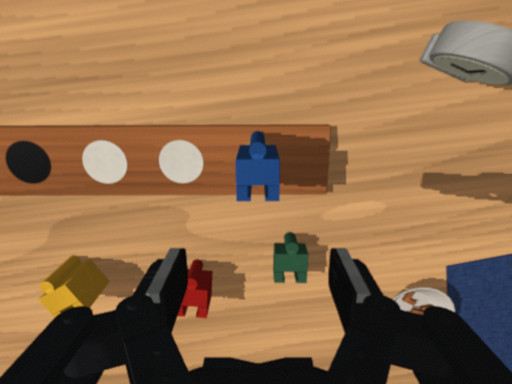

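Picture: blue stands upright over the brass place at (258,168). The white discs (181,162) and (104,162) and the black disc (28,162) are free. Now yellow.

```bash
python3 -m inch '[[[-1.2,-1.7,0,0],[-2.7,-3.9,0,0],[-2.8,-4,0,0],[-2.8,-4,0,0],[-2.8,-4,0,0],[-2.7,-3.9,0,0],[-1.2,-1.9,0,0],[0,0,0,-0.13],[0,0,0,-0.13],[0,0,0,-0.13]]]' 8.5
python3 -m inch '[[[0,0,0,-0.12],[0,0,0,0],[0,0,0,0],[0,0,0,0]]]'
python3 look.py yellow .481 .074
```

```text
time_s: 9.2
eef_pos: [0.4803, 0.0737, 0.2261]
orientation: [0.991, 0.137, -0.002, 0.0]
ft_force: [0.1, -0.4, 0.3]
opening: 0.991
grip_force: 0.0
time_s: 9.6
eef_pos: [0.4814, 0.0733, 0.2275]
orientation: [0.981, 0.192, -0.001, 0.0]
ft_force: [-0.3, 0.7, 0.5]
opening: 0.997
grip_force: 0.0
(array([0.4784, 0.0734]), 0.386, array([57.2, 41.3]), 0.0617, 1544)
tcp [0.4814 0.0733 0.2275] tooly ang -1.185 tool z [-1.6e-03 -5.0e-04 -1.0e+00] t 9.6
tool shift cm (before turn) [-0.28 -0.12] turn -0.000
```

```bash
python3 -m inch '[[[-0.25,-0.12,2.5,0],[0,0,3.5,0],[0,0,3.5,0],[0,0,3.5,0],[0,0,3.5,0],[0,0,2.5,0],[0,0,1.2,0],[0,0,0.5,0],[0,0,0,0],[0,0,0,0]]]'
python3 -m inch '[[[0,0,0,0],[0,0,0,0],[0,0,0,0],[0,0,0,0],[0,0,0,0],[0,0,0,0]]]' 3
python3 -m inch '[[[0,0,-0.5,0],[0,0,-2.5,0],[0,0,-4,0],[0,0,-3,0],[0,0,0,0],[0,0,0,0]]]'
python3 go.py .6245 -.0887 -1.69
```

```text
time_s: 10.65
eef_pos: [0.4801, 0.0738, 0.0223]
orientation: [0.981, 0.193, 0.001, -0.0]
ft_force: [0.7, -0.1, 0.4]
opening: 0.992
grip_force: 0.0
time_s: 11.25
eef_pos: [0.4797, 0.0738, 0.022]
orientation: [0.981, 0.193, 0.001, -0.0]
ft_force: [-0.2, -0.6, 6.9]
opening: 0.485
grip_force: 61.2
time_s: 11.85
eef_pos: [0.4792, 0.0737, 0.1218]
orientation: [0.981, 0.193, 0.001, -0.0]
ft_force: [0.7, 0.3, -1.2]
opening: 0.484
grip_force: 60.7
tcp [0.4792 0.0737 0.1218] turn 0.507 shift cm before [ 7.31 20.53] after turn [16.36 14.4 ] time 11.85
```

```bash
python3 -m inch '[[[0,0,0,0.127],[0,0,0,0.127],[0,0,0,0.127],[0,0,0,0.126],[2,1.8,0,0],[3.3,2.9,0,0],[3.3,2.9,0,0],[3.3,2.9,0,0],[3,2.6,0,0],[1.5,1.3,0,0]]]'
python3 -m inch '[[[0,0,1,0],[0,0,2.5,0],[0,0,2.5,0],[0,0,1.2,0],[0,0,0.7,0],[0,0,0.2,0],[0,0,0,0],[0,0,0,0]]]'
python3 go.py .6255 -.0888 -1.69
```

```text
time_s: 12.85
eef_pos: [0.6253, -0.0928, 0.119]
orientation: [0.998, -0.061, -0.001, 0.001]
ft_force: [-0.1, -0.6, -1.3]
opening: 0.485
grip_force: 60.8
time_s: 13.65
eef_pos: [0.6256, -0.0888, 0.0413]
orientation: [0.998, -0.06, 0.001, 0.0]
ft_force: [0.6, 1.5, -0.4]
opening: 0.482
grip_force: 60.7
tcp [ 0.6256 -0.0888  0.0413] turn 0.000 shift cm before [-0.01 -0.  ] after turn [-0.01 -0.  ] time 13.65
```

```bash
python3 -m inch '[[[0,0,0.3,0],[0,0,0.25,0],[0,0,0.12,0],[0,0,0.05,0],[0,0,0,0],[0,0,0,0]]]'
```

```text
time_s: 14.25
eef_pos: [0.6249, -0.0888, 0.0341]
orientation: [0.998, -0.06, 0.0, -0.0]
ft_force: [-3.2, 1.0, 6.5]
opening: 0.484
grip_force: 61.7
```

```bash
python3 -m inch '[[[0,0,0,0],[0,0,0,0],[0,0,0,0],[0,0,-1,0],[0,0,-2.5,0],[0,0,-4,0],[0,0,-5,0],[0,0,-5,0],[0,0,-2,0],[0,0,0,0]]]' 6.5
python3 chk.py yellow .6245 -.0888;python3 go.py .4533 -.0729 -1.776
```

```text
time_s: 15.25
eef_pos: [0.6271, -0.0893, 0.2334]
orientation: [0.998, -0.06, 0.004, -0.0]
ft_force: [0.3, -0.7, -0.2]
opening: 0.761
grip_force: 0.0
wrist (array([ 0.6236, -0.09  ]), -0.119, array([56.4, 41.3]), 0.0737, 1579)
scene (array([ 0.6296, -0.0941]), -0.105, array([59. , 44.2]), 0.0718, 322)
tcp [ 0.6246 -0.0888  0.2285] turn 0.086 shift cm before [-17.2    0.47] after turn [-17.1    1.94] time 15.35
```

```bash
python3 -m inch '[[[-1.7,0.1,0,0],[-4.2,0.1,0,0],[-4.6,0.1,0,0],[-4.2,0.1,0,0],[-2.5,0.07,0,0],[0,0,0,0.086],[0,0,0,0],[0,0,0,0],[0,0,0,0]]]' 8.5
python3 look.py red .4533 -.0729 w3.png
```

```text
time_s: 16.25
eef_pos: [0.4536, -0.073, 0.2275]
orientation: [0.995, -0.102, -0.001, 0.0]
ft_force: [0.3, 0.0, 0.9]
opening: 0.995
grip_force: 0.0
(array([ 0.4498, -0.0741]), -0.204, array([56.4, 40.6]), 0.0467, 1384)
tcp [ 0.4536 -0.073   0.2275] tooly ang -1.775 tool z [-1.2e-03 -3.0e-04 -1.0e+00] t 16.25
tool shift cm (before turn) [-0.35  0.18] turn 0.000
```

View pics/w3.png

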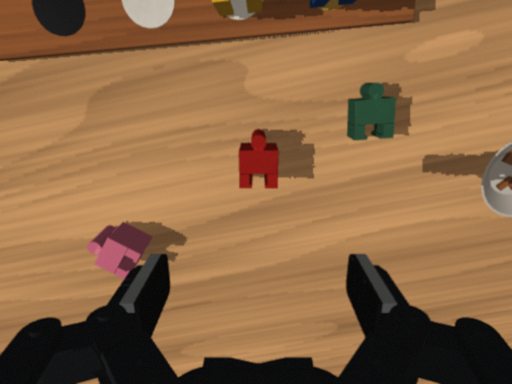

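Red is centred at (259,160), pink stays off at (120,248), and the dish is at the right edge. Grasping red.

```bash
python3 -m inch '[[[-0.3,0.15,2.5,0],[0,0,3.5,0],[0,0,3.5,0],[0,0,3.5,0],[0,0,3.5,0],[0,0,2.8,0],[0,0,1.5,0],[0,0,0.8,0],[0,0,0,0],[0,0,0,0]]]'
python3 -m inch '[[[0,0,0,0],[0,0,0,0],[0,0,0,0],[0,0,0,0],[0,0,0,0],[0,0,0,0]]]' 3
python3 -m inch '[[[0,0,-0.5,0],[0,0,-2.5,0],[0,0,-4,0],[0,0,-3,0],[0,0,0,0],[0,0,0,0]]]'
python3 go.py .6360 .0004 -1.69
```

```text
time_s: 17.3
eef_pos: [0.4508, -0.074, 0.0125]
orientation: [0.995, -0.102, 0.0, 0.0]
ft_force: [-0.3, 0.1, 0.5]
opening: 0.995
grip_force: 0.0
time_s: 17.9
eef_pos: [0.4509, -0.0738, 0.0129]
orientation: [0.995, -0.102, 0.001, -0.0]
ft_force: [-0.9, -0.4, 5.9]
opening: 0.483
grip_force: 61.1
time_s: 18.5
eef_pos: [0.4505, -0.0737, 0.1127]
orientation: [0.995, -0.102, 0.001, -0.0]
ft_force: [-0.1, -0.2, -0.6]
opening: 0.483
grip_force: 60.7
tcp [ 0.4505 -0.0737  0.1127] turn -0.086 shift cm before [ 16.65 -11.03] after turn [17.54 -9.56] time 18.5
```

```bash
python3 -m inch '[[[0,0,0,-0.086],[2,-1.1,0,0],[3.8,-2.1,0,0],[3.9,-2.1,0,0],[3.9,-2.1,0,0],[2.6,-1.4,0,0],[1.4,-0.8,0,0],[0,0,0,0]]]'
python3 -m inch '[[[0,0,1,0],[0,0,2.5,0],[0,0,2.5,0],[0,0,1.2,0],[0,0,0.7,0],[0,0,0,0],[0,0,0,0],[0,0,0,0]]]'
python3 go.py .6360 .0004 -1.69
```

```text
time_s: 19.3
eef_pos: [0.6369, 0.0021, 0.1096]
orientation: [0.998, -0.058, -0.001, -0.0]
ft_force: [0.1, 0.7, -0.9]
opening: 0.482
grip_force: 60.7
time_s: 20.1
eef_pos: [0.6372, 0.0005, 0.0343]
orientation: [0.998, -0.06, 0.001, -0.0]
ft_force: [0.1, 0.0, -0.5]
opening: 0.485
grip_force: 60.7
tcp [6.372e-01 5.000e-04 3.430e-02] turn -0.000 shift cm before [-0.12  0.02] after turn [-0.12  0.02] time 20.1
```

```bash
python3 -m inch '[[[-0.07,0,0.4,0],[0,0,0.3,0],[0,0,0.18,0],[0,0,0.06,0],[0,0,0,0],[0,0,0,0]]]'
```

```text
time_s: 20.7
eef_pos: [0.6357, 0.0007, 0.025]
orientation: [0.998, -0.06, -0.0, -0.0]
ft_force: [-3.8, 0.4, 10.0]
opening: 0.48
grip_force: 62.0
```

```bash
python3 -m inch '[[[0,0,0,0],[0,0,0,0],[0,0,0,0],[0,0,-1,0],[0,0,-2.5,0],[0,0,-4,0],[0,0,-5,0],[0,0,-5,0],[0,0,-3,0],[0,0,0,0]]]' 6.5
python3 chk.py red .6355 .0003;python3 go.py .4775 -.206 -1.70
```

```text
time_s: 21.7
eef_pos: [0.6388, 0.0004, 0.2353]
orientation: [0.998, -0.06, 0.005, -0.001]
ft_force: [0.8, -0.4, 0.8]
opening: 0.766
grip_force: 0.0
wrist (array([ 6.345e-01, -5.000e-04]), -0.125, array([57.1, 40.9]), 0.0587, 1438)
scene (array([ 0.6408, -0.0059]), -0.101, array([56. , 42.6]), 0.0569, 245)
tcp [6.359e-01 6.000e-04 2.299e-01] turn 0.010 shift cm before [-13.27  22.4 ] after turn [-13.05  22.53] time 21.8
```

```bash
python3 -m inch '[[[-1.2,2,0,0],[-2.4,4.1,0,0],[-2.4,4.1,0,0],[-2.4,4.1,0,0],[-2.4,4.1,0,0],[-1.6,2.6,0,0],[-0.87,1.4,0,0],[0,0,0,0],[0,0,0,0],[0,0,0,0]]]' 8.5
python3 look.py green .4775 -.206
```

```text
time_s: 22.8
eef_pos: [0.478, -0.2045, 0.228]
orientation: [0.998, -0.058, -0.001, -0.0]
ft_force: [1.0, -0.3, 0.5]
opening: 0.997
grip_force: 0.0
(array([ 0.4755, -0.2059]), -0.133, array([55.5, 37.9]), 0.0318, 1147)
tcp [ 0.478  -0.2045  0.228 ] tooly ang -1.688 tool z [-1.e-03  6.e-04 -1.e+00] t 22.8
tool shift cm (before turn) [-0.23  0.17] turn 0.016
```

```bash
python3 -m inch '[[[-0.2,0.15,2.5,0.016],[0,0,3.5,0],[0,0,3.5,0],[0,0,3.5,0],[0,0,3.5,0],[0,0,3,0],[0,0,2,0],[0,0,0.8,0],[0,0,0.2,0],[0,0,0,0]]]'
python3 -m inch '[[[0,0,0,0],[0,0,0,0],[0,0,0,0],[0,0,0,0],[0,0,0,0],[0,0,0,0]]]' 3
python3 -m inch '[[[0,0,-0.5,0],[0,0,-2.5,0],[0,0,-4,0],[0,0,-4,0],[0,0,0,0],[0,0,0,0]]]'
python3 go.py .6466 .0904 -1.69
```

```text
time_s: 23.85
eef_pos: [0.4758, -0.2071, 0.0041]
orientation: [0.998, -0.067, 0.0, 0.0]
ft_force: [0.6, 0.5, 0.2]
opening: 0.999
grip_force: 0.0
time_s: 24.45
eef_pos: [0.4758, -0.2075, 0.0047]
orientation: [0.998, -0.068, 0.001, 0.0]
ft_force: [-1.2, -0.1, 6.0]
opening: 0.481
grip_force: 61.2
time_s: 25.05
eef_pos: [0.4757, -0.2073, 0.1148]
orientation: [0.998, -0.068, 0.001, 0.0]
ft_force: [-0.1, 0.1, -1.2]
opening: 0.482
grip_force: 60.7
tcp [ 0.4757 -0.2073  0.1148] turn -0.016 shift cm before [ 12.93 -31.8 ] after turn [ 13.43 -31.59] time 25.05
```

```bash
python3 -m inch '[[[0,0,0,-0.016],[0.8,-2,0,0],[1.7,-4,0,0],[1.8,-4.2,0,0],[1.8,-4.2,0,0],[1.8,-4.2,0,0],[1.8,-4.2,0,0],[1.7,-4,0,0],[1.2,-2.9,0,0],[0.85,-1.9,0,0]]]'
python3 -m inch '[[[0,0,0,0],[0,0,2.5,0],[0,0,2.5,0],[0,0,2,0],[0,0,1.2,0],[0,0,0.5,0],[0,0,0,0],[0,0,0,0],[0,0,0,0]]]'
python3 go.py .6466 .0904 -1.69
```

```text
time_s: 26.05
eef_pos: [0.6458, 0.0939, 0.1112]
orientation: [0.998, -0.058, -0.002, -0.0]
ft_force: [0.1, -0.3, -0.5]
opening: 0.482
grip_force: 60.7
time_s: 26.95
eef_pos: [0.6471, 0.0905, 0.0278]
orientation: [0.998, -0.06, 0.001, -0.0]
ft_force: [-0.2, 0.4, 0.0]
opening: 0.478
grip_force: 60.7
tcp [0.6471 0.0905 0.0278] turn -0.000 shift cm before [-0.05  0.01] after turn [-0.05  0.01] time 26.95
```

Target contact is .0167, so 1.1 cm more.

```bash
python3 -m inch '[[[0,0,0.5,0],[0,0,0.3,0],[0,0,0.2,0],[0,0,0.1,0],[0,0,0,0],[0,0,0,0]]]'
```

```text
time_s: 27.55
eef_pos: [0.6462, 0.0905, 0.0167]
orientation: [0.998, -0.06, -0.0, -0.0]
ft_force: [-4.9, 0.7, 7.5]
opening: 0.48
grip_force: 61.7
```

```bash
python3 -m inch '[[[0,0,0,0],[0,0,0,0],[0,0,0,0],[0,0,-1,0],[0,0,-2.5,0],[0,0,-4,0],[0,0,-5,0],[0,0,-5,0],[0,0,-3,0],[0,0,0,0]]]' 6.5
python3 -m inch '[[[0,0,0,0],[0,0,0,0],[0,0,0,0]]]'
python3 - <<'E'
from m import *
w=grab("wrist");s=grab("scene");d=grab("side")
for k,p in {"blue":(.614,-.1785),"yellow":(.6245,-.089),"red":(.6355,.0003),"green":(.6461,.0903)}.items():
    for n,c in(("w",w),("s",s)): print(k,n,piece(c,k,p))
cv2.imwrite("pics/end.png",cv2.resize(s["frame"][120:320,20:400,::-1],None,fx=2,fy=2))
E
```

```text
time_s: 28.55
eef_pos: [0.6494, 0.0906, 0.2274]
orientation: [0.998, -0.06, 0.005, -0.001]
ft_force: [-0.5, -0.2, -0.1]
opening: 0.761
grip_force: 0.0
time_s: 28.85
eef_pos: [0.6454, 0.0903, 0.219]
orientation: [0.998, -0.06, -0.001, 0.0]
ft_force: [-0.7, -1.0, 0.0]
opening: 0.762
grip_force: 0.0
blue w (array([ 0.6028, -0.157 ]), 0.14, array([35.1,  6.8]), 0.0618, 154)
blue s (array([ 0.6198, -0.1843]), -0.122, array([55.7, 42.7]), 0.0866, 334)
yellow w (array([ 0.6249, -0.0881]), -0.119, array([56.5, 44.5]), 0.0733, 1907)
yellow s (array([ 0.6288, -0.0944]), -0.056, array([57.1, 43.5]), 0.0721, 304)
red w (array([6.346e-01, 3.000e-04]), -0.111, array([57.3, 42.5]), 0.0584, 1703)
red s (array([ 0.6399, -0.0057]), -0.101, array([56.9, 43.1]), 0.0569, 254)
green w (array([0.645 , 0.0895]), -0.119, array([55.2, 41.7]), 0.0437, 1416)
green s None
```

View pics/end.png

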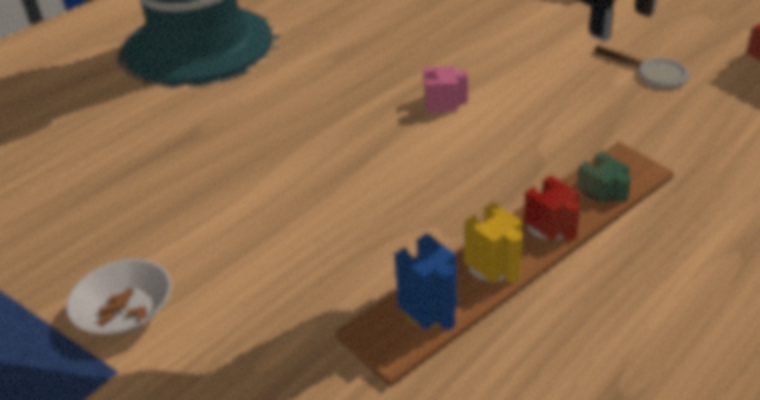

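All four stand upright on their discs within about 2 mm: blue (427,283), yellow (494,245), red (552,208), green (604,178). The dish and loupe are untouched and the gripper is clear.

```bash
python3 -c "from bench import robot; print(robot.sign_off())"
```

```text
the job is handed in; nothing more can be done
None
```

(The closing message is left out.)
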